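# Close the sole-sample tray with its tuck-under cover

## Robot

A 6-joint arm with a two-finger parallel gripper is mounted at the origin on the work surface. World frame = base frame: x ahead of the robot, y to its left, z up, the work surface at z = 0. Lengths are in m, angles in rad, forces in N, time in s.
With the tool pointing down it reaches from about 0.275 to 0.85 m from the base axis. Payload 5.2 kg.
Tool frame: the origin (TCP) lies midway between the tips of the shut fingers; the grasp point (between the pads) lies 19 mm behind it (env.pinch_z is the distance from the TCP to the grasp point, in m); z points along the fingers, y is the direction in which the jaws open and shut (so a half turn about z gives the same grasp; the last joint's range is limited). The gripper opens to 85 mm and grips with 20 to 120 N. Pads are 22 mm wide; open, the fingers measure 114 mm over their backs; the gripper's body (76 mm by 85 mm) begins 54 mm behind the grasp point. The pads swing forward as they close: fully open they stand 13 mm farther back than shut.
Start: joints at [1.136, 0.259, 1.535, -0, 1.348, -0.203], TCP at [0.126, 0.535, 0.231] pointing down, gripper open.
Joint ranges: [-3.14, 3.14], [-0.91, 2.08], [0.19, 2.58], [-1.22, 4.36], [0.22, 2.71], [-3.12, 3.12]. Speed limits (rad/s): [2.57, 2.57, 3.14, 3.14, 3.14, 3.14].

## Interface

Orientations are given as a rotation vector (axis times angle).
In Python, from plant import env gives the robot as it stands.
- The arm moves only by the tool step_arm, never from a script. Its argument "increments" is a list of rows, each a list of 5 numbers: the shift along the tool's x, y, z in cm, then the turn about the tool's z in rad, then the opening, from -1 (shut) to 1 (fully open). A call has 1 to 10 rows; each row is the pose to reach, as a shift and turn from the pose measured when the call began, along the tool's axes at that moment; what a row does not reach only later rows make up. A row lasts 1/8 s, in which the tool goes at most 62.5 mm and 10.7 degrees, less where a joint would pass 70% of its speed; a pose out of reach is approached as far as the arm can. A call with a gripper value outside its range is refused whole. The fingers move at their own pace and stop on an object; the grip force is fixed at half the most. Time passes only in rows, so rows that repeat a pose let the fingers close. It gives the time, the measured TCP pose, the force and the opening at its end, in the units of the state.
- env.get_obs(): the state, without advancing time (a new reading comes with each control period).
- env.grab_frame(name): name is "scene" or "top" or "wrist"; returns a dict with "image" (420x560x3 uint8, blue, green, red), "depth" (420x560 float32, m along the optical axis (not along the pixel's ray), 0 where there is no reading), "mtx" (3x3 intrinsics, pixels), "T" (4x4, takes a point from camera to world coordinates); the wrist camera has in their place "tool_from_camera" (4x4, takes a point from camera to tool coordinates, whose origin is the TCP and whose axes are the flange's). Camera axes: x right, y up, looking along -z (the intrinsics and any distortion apply to the point x, -y, -z); pixel columns grow to the right and rows downward; lengths in m; the calibration is good to about 2 mm. A picture is of the moment at which its call begins: read the wrist's pose just before it.
- env.hand_in(): hands the job in, once; it reports no verdict.
The state is a dict: "clock": time; "joint_positions": joint angles; "dq": joint speeds; "effort": joint torques, N m; "ee_pos": TCP position; "tool_rot": TCP orientation; "force": force on the tool from outside, world axes, zero at the start; "torque": the same for the moment, N m; "finger_gap": finger opening in m.
Only numpy, scipy, OpenCV 4.12 (cv2) and the standard library are available. Lean on these libraries where they do the work, as an engineer would, in place of code of your own. Each camera call takes 0.05 s, during which the arm holds its last target. There are 200 camera calls.

## Task

Close the grey sample tray with the cover that fits it, the wide rectangular one: tilt it, tuck one short edge under the tray's overhanging lip, then lower the other end so that the cover lies flat, fully home in the recess over the sole sample, and let go. Leave the long narrow cover and the round cover where they are.

Things in the scene. Friction and masses are not known exactly. Their poses are not given: they have to be found in the camera images.
- tray: Fixed grey tray, 164 (x) x 124 (y) mm. Origin: on the table under its centre, z up. Recess 140 (x) x 100 (y), centred; its floor (ledge round a sunken brown sole sample) is 14 mm above the table. Walls 12 thick, tops at 32 mm on +x, +y, -y. At the -x end (robot's side) a lip 8 thick overhangs the recess from wall face x = -70 to x = -40 mm, underside at 38 mm, top 46 mm.
- cover: Cover that fits: loose flat aluminium rectangle 120 (x) x 80 (y) x 8 mm, about 0.26 kg, black upright grip rib centred on top: 30 long (x), 12 thick (y, pinch here), from 8 to 48 mm above the underside. Starts flat on the table. Origin: centre of underside, z up; +x starts pointing away from the robot. Ends alike: either short edge may go under the lip.
- strip_cover: Bystander: cover of the same make for another tray, long and narrow, 155 mm (x) by 46 mm (y) by 8 mm, same black rib. Loose. Origin: centre of the underside.
- round_cover: Bystander: round cover of the same make, 92 mm in diameter, 8 mm thick, same black rib. Loose. Origin: centre of the underside.

How it is judged:
At the end, for the whole second after the job is handed in: The wide cover lies in the recess, an edge under the lip: centre within 14 mm of the tray's centre along each tray axis, underside within 5 mm of the ledge, level within 5 degrees, square within 15 degrees (either way round), at rest and released. The other covers moved at most 30 mm (x of cover in the frame of tray between -0.014 and 0.014 m and y of cover in the frame of tray between -0.014 and 0.014 m and z of cover in the frame of tray between 0.009 and 0.019 m and angle between cover's own z axis and vertical below 0.09 rad and angle between the x axis of cover and the x axis of tray, either way round below 0.26 rad and linear speed of cover below 0.02 m/s and angular speed of cover below 0.2 rad/s); the robot touches nothing.
It fails at once if the long narrow cover is moved more than 30 mm (distance of strip_cover from where it was at the start of the episode above 0.03 m).
It fails at once if the round cover is moved more than 30 mm (distance of round_cover from where it was at the start of the episode above 0.03 m).
It also fails if it takes over 35 s, if anything falls off the work surface, if the arm or the gripper's body presses on something with over 40 N, if the wrist force passes 120 N, or if a joint passes its speed limit or range.

## Working session

There is one attempt and no reset: what is moved stays moved. The work goes in short steps, Python scripts to look and compute and a tool call to move; the robot and the scene stay as the last step left them, time stands still between calls to the robot, and variables do not carry over. Pictures are saved under pics/ and viewed, about 8 in all and at most 12, crops included, and the job is handed in when it is done.

Besides the shell and the picture viewer there is one more tool, called after "Request:" as a command line: name --pt "numbers of a row" for each row, then --argument value for the rest. step_arm: Moves the arm, as the interface text tells. Its arguments: {"type":"object","properties":{"increments":{"type":"array"}},"required":["increments"]}

```bash
mkdir -p pics; python3 - <<'E'
from plant import env
import cv2,numpy as np
for n in ("top","scene"):
    f=env.grab_frame(n); cv2.imwrite(f"pics/{n}0.png",f["image"]); np.savez(f"{n}0.npz",**f)
o=env.get_obs();print(o["clock"],o["ee_pos"],o["tool_rot"],o["finger_gap"],env.pinch_z)
E
```

```text
0.1 [0.12612796 0.53487381 0.23057511] [-3.63186989e-01 -3.12002012e+00  2.40158678e-03] 0.0851865364009101 0.0187
```

View pics/top0.png

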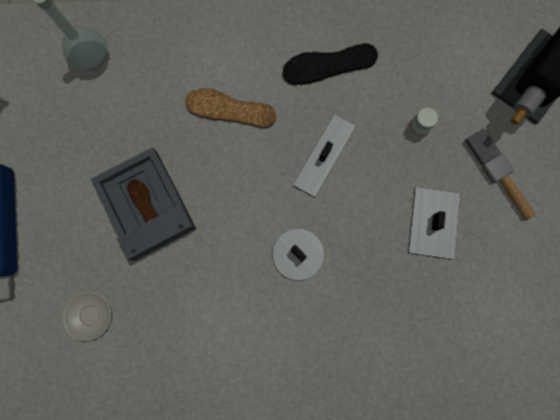

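The top view shows the tray at about (143,205), lip at its lower right. The wide cover is at (435,223), the strip at (325,156) and the round cover at (298,254).

```bash
cat > h.py <<'E'
import numpy as np,cv2
def cloud(f,T=None):
    h,w=f["depth"].shape; K=f["mtx"]; d=f["depth"].astype(float)
    u,v=np.meshgrid(np.arange(w),np.arange(h))
    p=np.stack([(u-K[0,2])/K[0,0]*d,-(v-K[1,2])/K[1,1]*d,-d],-1)
    T=f["T"] if T is None else T
    return p@T[:3,:3].T+T[:3,3]
def rect(xy):
    r=cv2.minAreaRect(xy.astype(np.float32)); b=cv2.boxPoints(r)
    return np.mean(b,0),b
E
python3 - <<'E'
from h import *
np.set_printoptions(precision=4,suppress=True)
f=np.load("top0.npz"); P=cloud(f); z=P[...,2]; print(f.files, np.median(z))
g=f["image"].max(-1)
def comp(m,s):
    n,l=cv2.connectedComponents(m.astype(np.uint8)); k=np.bincount(l[s[1]-25:s[1]+25,s[0]-25:s[0]+25].ravel(),minlength=n);k[0]=0
    return l==k.argmax()
for n,s in dict(cover=(430,225),strip=(325,156),round=(298,254)).items():
    m=comp((z>.004)&(z<.07),s); c,b=rect(P[m][:,:2]); 
    rib=m&(z>.03); print(n,m.sum(),c,b.tolist(),"rib",np.median(P[rib],0))
m=comp((z>.022)&(z<.07),(143,205)); c,b=rect(P[m][:,:2]);print("tray",c,b)
l=m&(z>.039); c,b=rect(P[l][:,:2]);print("lip",l.sum(),c,b,np.median(z[l]))
E
```

```text
['image', 'depth', 'mtx', 'T'] 0.0007892179444748959
cover 3022 [ 0.4889 -0.3042] [[0.4222235679626465, -0.33572959899902344], [0.5413700938224792, -0.35602957010269165], [0.5555603504180908, -0.27274250984191895], [0.43641382455825806, -0.25244253873825073]] rib [ 0.488  -0.301   0.0474]
strip 2058 [ 0.6189 -0.1125] [[0.5397008657455444, -0.09290651977062225], [0.6719821691513062, -0.1744355410337448], [0.6980758905410767, -0.13209836184978485], [0.5657945871353149, -0.05056934058666229]] rib [ 0.6161 -0.1114  0.0479]
round 2086 [ 0.439 -0.058] [[0.375447154045105, -0.05665247514843941], [0.4370582699775696, -0.1215384304523468], [0.5025174617767334, -0.05938297137618065], [0.4409063458442688, 0.005502983927726746]] rib [ 0.4386 -0.0582  0.048 ]
tray [0.5353 0.2167] [[0.4334 0.2352]
 [0.4896 0.1237]
 [0.6373 0.1982]
 [0.5811 0.3096]]
lip 1811 [0.4805 0.189 ] [[0.4332 0.2348]
 [0.4899 0.1238]
 [0.5279 0.1433]
 [0.4712 0.2543]] 0.0463252677141458
```

Request:
step_arm --pt "-54.5 -73.2 0 -0.08 1" --pt "-54.5 -73.2 0 -0.08 1" --pt "-54.5 -73.2 0 -0.08 1" --pt "-54.5 -73.2 0 -0.08 1" --pt "-54.5 -73.2 0 -0.08 1" --pt "-54.5 -73.2 0 -0.08 1" --pt "-54.5 -73.2 0 -0.08 1" --pt "-54.5 -73.2 0 -0.08 1" --pt "-54.5 -73.2 0 -0.08 1" --pt "-54.5 -73.2 0 -0.08 1"

```text
clock: 1.35
ee_pos: [0.3744, -0.0406, 0.2315]
tool_rot: [0.24, 3.132, -0.002]
force: [1.0, 1.0, 0.2]
finger_gap: 0.0853
```

```bash
cat >> h.py <<'E'
from scipy.spatial.transform import Rotation as R
def toolT(o):
    T=np.eye(4);T[:3,:3]=R.from_rotvec(o["tool_rot"]).as_matrix();T[:3,3]=o["ee_pos"];return T
def shift(o,target,yaw_y):
    """cm shift and turn so that TCP is at target and tool y at world angle yaw_y (deg, mod 180)"""
    T=toolT(o); d=T[:3,:3].T@(np.array(target)-T[:3,3])*100
    a=np.degrees(np.arctan2(T[1,1],T[0,1])); t=(yaw_y-a+90)%180-90
    return d.round(2), round(-np.radians(t),3), a.round(2)
E
python3 - <<'E'
from plant import env
from h import *
o=env.get_obs();print(o["clock"],o["ee_pos"],o["joint_positions"]);print(shift(o,[.488,-.303,.20],82))
E
```

```text
1.35 [ 0.37444647 -0.04055719  0.23153035] [-4.05279957e-01 -6.65485486e-02  1.90118473e+00 -1.27657351e-03
  1.30645172e+00 -1.82299034e+00]
(array([-15.22, -24.21,   3.19]), np.float64(-0.013), np.float64(81.25))
```

Request:
step_arm --pt "-15.2 -24.2 2 0 1" --pt "-15.2 -24.2 2 0 1" --pt "-15.2 -24.2 2 0 1" --pt "-15.2 -24.2 2 0 1" --pt "-15.2 -24.2 2 0 1" --pt "-15.2 -24.2 2 0 1" --pt "-15.2 -24.2 2 0 1"

```text
clock: 2.22
ee_pos: [0.4873, -0.3021, 0.2112]
tool_rot: [-0.24, -3.131, -0.0]
force: [-0.4, 1.1, -0.0]
finger_gap: 0.0856
```

```bash
python3 - <<'E'
from plant import env
from h import *
np.set_printoptions(precision=4,suppress=True)
o=env.get_obs();f=env.grab_frame("wrist");cv2.imwrite("pics/w1.png",f["image"]);np.savez("w1.npz",**f,ee=o["ee_pos"],rot=o["tool_rot"])
P=cloud(f,toolT(o)@f["tool_from_camera"]);z=P[...,2]
d=np.hypot(P[...,0]-.488,P[...,1]+.303)
for lo,hi in((.004,.014),(.04,.054)):
    m=(z>lo)&(z<hi)&(d<.09); c,b=rect(P[m][:,:2]);print(m.sum(),np.median(z[m]),c,b.tolist())
print(o["clock"],o["ee_pos"],o["dq"].round(3) if hasattr(o["dq"],'round') else o["dq"]);print(shift(o,[.488,-.303,.03],82))
E
```

```text
9925 0.008640263385981062 [ 0.4875 -0.302 ] [[0.42134785652160645, -0.331142783164978], [0.5398269891738892, -0.35183900594711304], [0.5536336302757263, -0.27280062437057495], [0.4351544976234436, -0.25210440158843994]]
500 0.04844930832239283 [ 0.487  -0.3017] [[0.4714158773422241, -0.3053063750267029], [0.500761091709137, -0.3098560571670532], [0.5025770664215088, -0.2981431484222412], [0.47323185205459595, -0.29359346628189087]]
2.225 [ 0.4873 -0.3021  0.2112] [ 0.017 -0.023  0.011  0.    -0.001 -0.   ]
(array([-0.11, -0.08, 18.12]), np.float64(-0.013), np.float64(81.24))
```

View pics/w1.png

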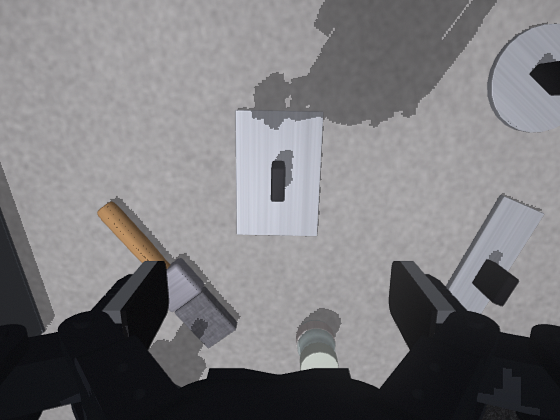

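The wide cover is square in view, centred at about (279,173), and its rib is upright. The hammer and bottle are clear of the fingers.

Request:
step_arm --pt "0 0 6 0.01 1" --pt "0 0 12 0.01 1" --pt "0 0 17 0.01 1" --pt "0 0 19.6 0.01 1" --pt "0 0 19.6 0.01 1" --pt "0 0 19.6 0.01 -1" --pt "0 0 19.6 0.01 -1" --pt "0 0 19.6 0.01 -1" --pt "0 0 19.6 0.01 -1" --pt "0 0 19.6 0.01 -1"

```text
clock: 3.52
ee_pos: [0.4876, -0.3022, 0.0164]
tool_rot: [0.255, 3.131, -0.002]
force: [-1.8, -0.2, 5.6]
finger_gap: 0.0113
```

Request:
step_arm --pt "0 0 -4 0 -1" --pt "0 0 -9 0 -1" --pt "0 0 -14 0 -1" --pt "0 0 -16 0 -1" --pt "0 0 -16 0 -1"

```text
clock: 4.15
ee_pos: [0.4882, -0.3026, 0.1779]
tool_rot: [0.255, 3.128, -0.005]
force: [-0.5, 0.0, -3.1]
finger_gap: 0.0112
```

```bash
python3 - <<'E'
from plant import env
from h import *
o=env.get_obs();a=np.radians(27);c=np.array([.5353,.2167]);u=np.array([np.cos(a),np.sin(a)])
print(o["clock"],o["ee_pos"],o["finger_gap"],o["force"]);print(shift(o,[*(c+.025*u),.15],117))
E
```

```text
4.15 [ 0.48815966 -0.30260448  0.17786669] 0.011218688730305758 [-0.53388196  0.04021491 -3.12735841]
(array([ 1.74, 53.5 ,  2.62]), np.float64(-0.634), np.float64(80.69))
```

Request:
step_arm --pt "0.2 5 0 -0.07 -1" --pt "0.4 11 0 -0.14 -1" --pt "0.6 17 0 -0.22 -1" --pt "0.8 23 0 -0.3 -1" --pt "1.0 29 0 -0.38 -1" --pt "1.2 35 0.5 -0.45 -1" --pt "1.4 41 1 -0.52 -1" --pt "1.6 47 1.5 -0.58 -1" --pt "1.7 51 2 -0.63 -1" --pt "1.7 53.5 2.5 -0.63 -1"

```text
clock: 5.4
ee_pos: [0.5564, 0.2301, 0.1483]
tool_rot: [0.731, -3.053, 0.005]
force: [1.1, 0.4, -2.3]
finger_gap: 0.0109
```

Request:
step_arm --pt "0 0 0 0 -1"

```text
clock: 5.52
ee_pos: [0.5548, 0.2315, 0.1454]
tool_rot: [0.734, -3.047, 0.005]
force: [0.4, -0.8, -1.0]
finger_gap: 0.0112
```

```bash
cat > look.py <<'E'
import sys
from plant import env
from h import *
np.set_printoptions(precision=4,suppress=True)
a=np.radians(27);c=np.array([.5353,.2167]);u=np.array([np.cos(a),np.sin(a)]);v=np.array([-u[1],u[0]])
o=env.get_obs(); tx=o["ee_pos"][:2]-c
print(o["clock"],"tcp in tray",tx@u,tx@v,o["ee_pos"][2],"F",o["force"],o["finger_gap"],"to centre",shift(o,[*c,o["ee_pos"][2]],117))
f=env.grab_frame("wrist");P=cloud(f,toolT(o)@f["tool_from_camera"])
cv2.imwrite(f"pics/{sys.argv[1]}.png",f["image"])
q=P[...,:2]-c; X=np.stack([q@u,q@v,P[...,2]],-1); np.savez("look.npz",X=X,img=f["image"],d=f["depth"])
E
python3 look.py w2
```

```text
5.525 tcp in tray 0.02413654575145639 0.004334940372022508 0.14541723459514294 F [ 0.448  -0.7819 -0.9864] 0.01115268953735045 to centre (array([ 2.41, -0.43,  0.02]), np.float64(0.002), np.float64(117.1))
```

View pics/w2.png

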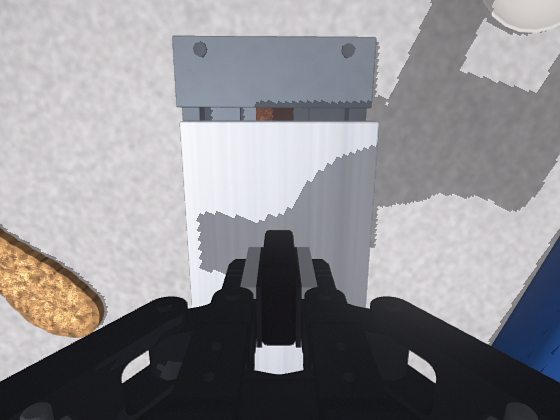

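The wrist view shows the cover held square to the tray, with the lip beyond its near edge (row 120). I'll measure the cover's pitch and yaw and the lip position.

```bash
cat > meas.py <<'E'
from h import *
np.set_printoptions(precision=4,suppress=True)
X=np.load("look.npz")["X"]; import sys
r0,r1,c0,c1=map(int,sys.argv[1:5])
S=X[r0:r1,c0:c1].reshape(-1,3); A=np.c_[S[:,:2],np.ones(len(S))]
k=np.linalg.lstsq(A,S[:,2],rcond=None)[0]; k=np.linalg.lstsq(A[abs(A@k-S[:,2])<.003],S[abs(A@k-S[:,2])<.003,2],rcond=None)[0]
print("plate slope deg x,y",np.degrees(np.arctan(k[:2])),"z at y=0, x=0:",k[2])
Y=X[:320].reshape(-1,3); e=abs(Y@np.r_[-k[:2],1]-k[2])<.003; e&=(abs(Y[:,0])<.11)&(abs(Y[:,1])<.06)
E=Y[e]; print("plate min x",np.percentile(E[:,0],.5),"z there",E[E[:,0]<np.percentile(E[:,0],3),2].mean())
N=E[E[:,0]<np.median(E[:,0])]
b=[(s,N[(N[:,0]>s)&(N[:,0]<s+.004)][:,1]) for s in np.arange(N[:,0].min()+.004,N[:,0].max()-.004,.008)]
for s,y in b: print("x %.3f y %.4f..%.4f"%(s,y.min(),y.max()))
L=X[:130].reshape(-1,3); L=L[(abs(L[:,2]-.046)<.004)&(L[:,0]<-.03)&(L[:,0]>-.1)&(abs(L[:,1])<.08)]
if len(L)>500: c,b=rect(L[:,:2]); print("lip",c,b.tolist())
E
python3 meas.py 130 190 200 300
```

```text
plate slope deg x,y [-1.8324  0.3246] z at y=0, x=0: 0.13741000659805075
plate min x -0.03570249296976096 z there 0.1377565584648637
x -0.032 y -0.0349..0.0453
x -0.024 y -0.0348..0.0452
x -0.016 y -0.0350..0.0454
lip [-0.0612  0.002 ] [[-0.08257108181715012, -0.0600576177239418], [-0.040318142622709274, -0.06020849198102951], [-0.03987430781126022, 0.06409276276826859], [-0.08212724328041077, 0.06424363702535629]]
```

Request:
step_arm --pt "-0.1 -0.3 2 0 -1" --pt "-0.1 -0.3 5 0 -1" --pt "-0.1 -0.3 7.5 0 -1" --pt "-0.1 -0.3 9 0 -1" --pt "-0.1 -0.3 9 0 -1" --pt "-0.1 -0.3 9 0 -1"

```text
clock: 6.32
ee_pos: [0.5569, 0.2277, 0.0562]
tool_rot: [0.733, -3.048, 0.006]
force: [-1.0, 0.4, -2.1]
finger_gap: 0.0116
```

Request:
step_arm --pt "0 0 0.3 0 -1" --pt "0 0 0.6 0 -1" --pt "0 0 0.9 0 -1" --pt "0 0 0.9 0 -1"

```text
clock: 6.82
ee_pos: [0.5569, 0.2276, 0.0481]
tool_rot: [0.733, -3.049, 0.006]
force: [-3.0, -2.0, 5.7]
finger_gap: 0.0113
```

```bash
python3 look.py w3; python3 meas.py 130 190 200 300
```

```text
6.825 tcp in tray 0.024188237461141626 -0.00014188674575798144 0.04809313127605212 F [-2.9555 -2.0227  5.6576] 0.011304554084156534 to centre (array([2.42, 0.02, 0.02]), np.float64(0.001), np.float64(117.04))
plate slope deg x,y [-0.4308  0.2323] z at y=0, x=0: 0.04004452882839296
plate min x -0.035248911189534535 z there 0.03979691820433392
x -0.031 y -0.0390..0.0407
x -0.023 y -0.0391..0.0406
x -0.015 y -0.0391..0.0406
lip [-0.0558  0.0019] [[-0.07813367992639542, 0.06405679881572723], [-0.07810429483652115, -0.06029874086380005], [-0.03346902132034302, -0.060288190841674805], [-0.033498406410217285, 0.06406734883785248]]
```

Request:
step_arm --pt "0 0.1 0.3 0 -1" --pt "0 0.1 0.6 0 -1" --pt "0 0.1 0.75 0 -1" --pt "0 0.1 0.75 0 -1"

```text
clock: 7.38
ee_pos: [0.5553, 0.2269, 0.043]
tool_rot: [0.733, -3.047, 0.009]
force: [-11.5, -8.6, 20.4]
finger_gap: 0.0111
```

```bash
python3 look.py w4; python3 meas.py 140 190 200 300
```

```text
7.375 tcp in tray 0.022406407183618 -2.473675566418734e-05 0.04296556999610436 F [-11.546   -8.5897  20.3916] 0.011053366261995727 to centre (array([2.24, 0.01, 0.02]), np.float64(0.001), np.float64(117.07))
plate slope deg x,y [4.0054 0.1647] z at y=0, x=0: 0.033232595550465135
plate min x -0.03867828350302263 z there 0.03156405900971811
x -0.036 y -0.0598..0.0600
x -0.028 y -0.0600..0.0599
x -0.020 y -0.0599..0.0599
x -0.012 y -0.0600..0.0599
lip [-0.0594  0.0019] [[-0.07880795747041702, 0.06417813152074814], [-0.078690305352211, -0.06031572446227074], [-0.040043435990810394, -0.060279205441474915], [-0.04016108810901642, 0.06421464681625366]]
```

View pics/w4.png

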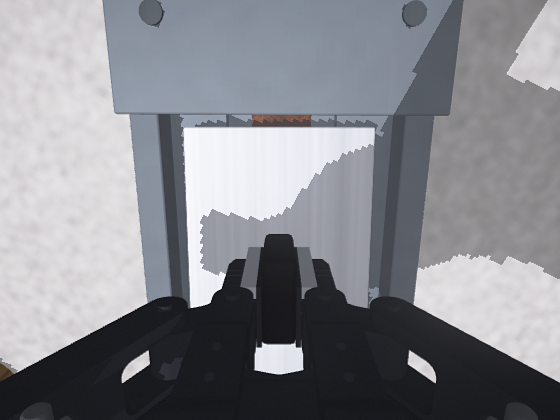

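The -x edge is tilted down about 4° and already sits below the lip's underside (row 127, lip edge at row 113), centred between the walls. I'll slide it under now.

Request:
step_arm --pt "0.4 0.1 0 0 -1" --pt "0.9 0.1 0 0 -1" --pt "1.4 0.1 0 0 -1" --pt "1.9 0.1 0 0 -1" --pt "2.2 0.1 0 0 -1" --pt "2.2 0.1 0 0 -1"

```text
clock: 8.18
ee_pos: [0.535, 0.2177, 0.0431]
tool_rot: [0.733, -3.046, 0.009]
force: [-0.3, 0.2, -2.6]
finger_gap: 0.0112
```

```bash
python3 look.py w5; python3 meas.py 140 190 200 300
```

```text
8.175 tcp in tray 0.0001684621639928161 0.0010018420572590156 0.04305352252025153 F [-0.3205  0.1935 -2.5656] 0.0111527557617012 to centre (array([ 0.02, -0.1 ,  0.  ]), np.float64(0.001), np.float64(117.06))
plate slope deg x,y [-45.0403   2.0268] z at y=0, x=0: -0.0003114623939638854
plate min x -0.05169390782887963 z there 0.047047465486218104
x -0.049 y -0.0599..0.0600
lip [-0.0699  0.0019] [[-0.08282133936882019, 0.06416893750429153], [-0.08253210783004761, -0.060359157621860504], [-0.05706728994846344, -0.06030001491308212], [-0.05735652148723602, 0.06422808021306992]]
```

Nothing is in contact: the wrist carries only the cover's weight. Now lowering.

Request:
step_arm --pt "0 0 0.3 0 -1" --pt "0 0 0.6 0 -1" --pt "0 0 0.9 0 -1" --pt "0 0 1.1 0 -1" --pt "0 0 1.2 0 -1" --pt "0 0 1.25 0 -1" --pt "0 0 1.25 0 -1"

```text
clock: 9.1
ee_pos: [0.5366, 0.2183, 0.0325]
tool_rot: [0.734, -3.05, 0.009]
force: [-0.5, 1.4, 10.3]
finger_gap: 0.0113
```

```bash
python3 look.py w6; python3 meas.py 190 225 210 250
```

```text
9.1 tcp in tray 0.0019267494845254325 0.0008225101042690446 0.03250873043621014 F [-0.5257  1.4211 10.2692] 0.011269312700255638 to centre (array([ 0.19, -0.08,  0.  ]), np.float64(0.001), np.float64(117.06))
plate slope deg x,y [-0.959   1.8893] z at y=0, x=0: 0.02464805096719991
plate min x -0.03594279658732587 z there 0.023928028763125622
x -0.033 y -0.0488..0.0523
x -0.025 y -0.0488..0.0523
lip [-0.0694  0.0019] [[-0.08259513229131699, 0.06414202600717545], [-0.08246148377656937, -0.06045264005661011], [-0.05610591918230057, -0.06042436510324478], [-0.05623956769704819, 0.06417030096054077]]
```

View pics/w6.png

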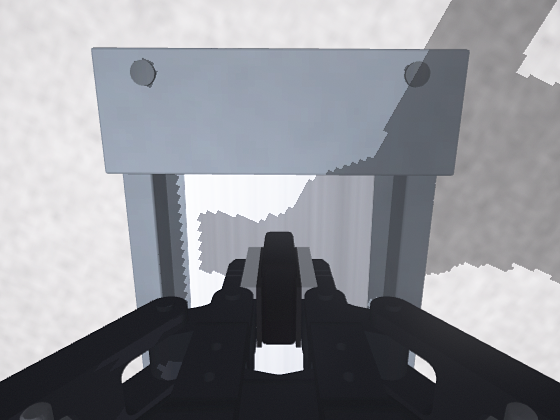

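The cover runs under the lip (lip edge at row 174) between both side walls, nearly flat. Releasing and lifting.

Request:
step_arm --pt "0 0 0.05 0 -0.3" --pt "0 0 0.05 0 0" --pt "0 0 0.05 0 0" --pt "0 0 0.05 0 0" --pt "0 0 -3 0 0" --pt "0 0 -8 0 0" --pt "0 0 -14 0 0" --pt "0 0 -18 0 0" --pt "0 0 -18 0 0"

```text
clock: 10.28
ee_pos: [0.5393, 0.22, 0.2167]
tool_rot: [-0.734, 3.051, -0.009]
force: [0.5, 0.4, -0.2]
finger_gap: 0.0425
```

```bash
python3 look.py w7; python3 - <<'E'
from plant import env
from h import *
np.set_printoptions(precision=4,suppress=True)
X=np.load("look.npz")["X"].reshape(-1,3)
m=(X[:,2]>.017)&(X[:,2]<.029)&(abs(X[:,1])<.047)&(X[:,0]>-.036)&(X[:,0]<.068)
S=X[m];A=np.c_[S[:,:2],np.ones(len(S))];k=np.linalg.lstsq(A,S[:,2],rcond=None)[0]
print(m.sum(),"slope",np.degrees(k[:2]),"z0",k[2],"bounds",np.percentile(S,.5,0),np.percentile(S,99.5,0))
r=X[(X[:,2]>.05)&(X[:,2]<.075)&(abs(X[:,:2])<.035).all(1)];c,b=rect(r[:,:2]);print("rib",len(r),c,b.tolist(),np.median(r[:,2]))
f=env.grab_frame("top");P=cloud(f);z=P[...,2]
for x,y in((.6161,-.1114),(.4386,-.0582)):
    s=(z>.04)&(z<.055)&(np.hypot(P[...,0]-x,P[...,1]-y)<.06);print("rib",np.median(P[s],0))
E
```

```text
10.275 tcp in tray 0.005065679669840659 0.001090274009715452 0.21666826151909527 F [ 0.4943  0.3878 -0.2133] 0.04252120022045935 to centre (array([ 0.51, -0.11, -0.  ]), np.float64(0.001), np.float64(117.06))
8390 slope [0.012 0.036] z0 0.02268842097130091 bounds [-0.0359 -0.0377  0.0208] [0.063  0.0414 0.0246]
rib 515 [0.0029 0.0019] [[-0.011740961112082005, 0.007280590012669563], [-0.01170432660728693, -0.0035984301939606667], [0.017590735107660294, -0.003499779384583235], [0.01755410060286522, 0.007379240822046995]] 0.06244923652217016
rib [ 0.6181 -0.1115  0.048 ]
rib [ 0.4388 -0.0582  0.0482]
```

View pics/w7.png

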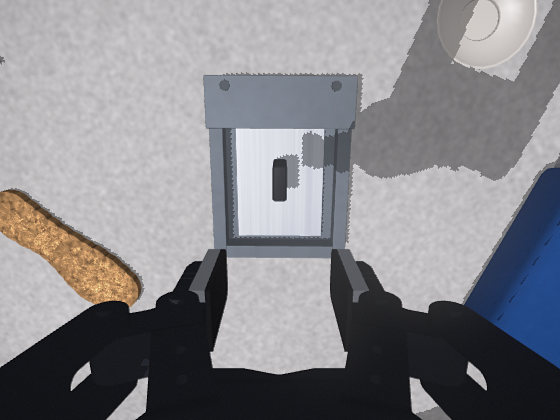

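The cover lies flat in the recess with its end under the lip (row 128) and the gripper is clear. Handing in.

```bash
python3 -c "
from plant import env
print(env.hand_in())"
```

```text
the job is handed in; nothing more can be done
None
```

The wide cover is closed in the tray, released and handed in, at about 10.3 s on the robot's clock. I gripped it by the rib and pressed its far end on the tray's +x wall to tilt it about 4°. I then slid the near edge under the lip, lowered it flat and let go.

| Last check | Measured | Allowed |
|---|---|---|
| Cover centre from tray centre | about 3 mm along x, about 0 mm along y | 14 mm each way |
| Underside above the ledge | about 0.7 mm | 5 mm |
| Tilt | below 0.1° | 5° |
| Angle to the tray (from the rib) | about 0.2° | 15° |
| Long narrow cover moved | about 2 mm, within measurement noise | 30 mm |
| Round cover moved | under 1 mm | 30 mm |

- **Gripper:** it was clear of everything, about 0.19 m above the tray floor.
- **Checks that disagreed:** two automatic fits failed because their pixel window fell on the lip or shadow: the tilt fit while the cover was under the lip, and a lip-edge fit. I relied on the pictures and force readings there.
- **Frame offset:** the wrist camera put the tray about 2 mm off in y from the top camera, which is within the calibration.

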